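Clear the build plate: nest the matching printed cup, reject the odd one

TASK

Two freshly printed open cups stand on the dark build plate. Take the round one, which matches the round cup already standing on the table, and nest it upright and fully home in the mouth of that cup, leaving that cup standing where it is. The square one will not nest: set it down upright inside the grey reject tray.

Things in the scene. Friction and masses are not known exactly. Their poses are not given: they have to be found in the camera images.
- stack_center (a point): Centre, half-way up (33.5 mm above its underside), of the round green plastic cup standing loose on the table, about 60 g; it starts the stack. 67 mm tall, open top, wall 2.5 mm. Its collar, 62 mm outside and 57 mm inside diameter, takes the top 36 mm; under it a shoulder and a narrower foot tapering from 52 to 41 mm diameter. z up.
- cup_center (a point): Centre, half-way up, of the round cup on the dark build plate (4 mm thick, 200 x 235 mm, fixed; also bears small prints up to 41 mm tall). Identical to the stack cup. Nested, its shoulder rests on the other's rim, its centre is 37 mm above the other's and its top 36 mm stay free: grip across the collar, fingertips at most 30 mm below the rim. z up.
- odd_center (a point): Centre, half-way up (31 mm above its underside), of the square green plastic open cup that stands upright on the same build plate: 54 x 54 mm outside with straight walls 3 mm thick, 62 mm tall, about 60 g. It is too big to enter the round cup. x and y are square to its sides, z points up.
- tray: Grey plastic open reject tray, fixed on the table, 140 x 140 mm outside, walls 4 mm thick and 35 mm high, floor 4 mm thick. Origin at the centre of its underside (on the table), x and y along its sides, z up.

How it is judged:
At the end, for the whole second after the job is handed in: Round cup upright (10 deg) in the stack cup, centres within 10 mm sideways and 25 to 44 mm apart in height; stack cup upright on the table within 40 mm of its start; square cup upright (10 deg) on the tray's floor, its centre within 45 mm of the tray's along each side; both cups at rest (horizontal distance between cup_center and stack_center below 0.01 m and z of cup_center in the frame of stack_center between 0.025 and 0.044 m and angle between each of cup_center, stack_center, odd_center's own z axis and vertical below 0.17 rad and height (world z) of each of stack_center, odd_center below 0.045 m and distance of stack_center from where it was at the start of the episode below 0.04 m and x of odd_center in the frame of tray between -0.045 and 0.045 m and y of odd_center in the frame of tray between -0.045 and 0.045 m and linear speed of each of cup, odd below 0.03 m/s); the robot touches nothing.
It also fails if it takes over 54 s, if anything falls off the work surface, if the arm or the gripper's body presses on something with over 40 N, if the wrist force passes 120 N, or if a joint passes its speed limit or range.

ROBOT

A 6-joint arm with a two-finger parallel gripper is mounted at the origin on the work surface. World frame = base frame: x ahead of the robot, y to its left, z up, the work surface at z = 0. Lengths are in m, angles in rad, forces in N, time in s.
With the tool pointing down it reaches from about 0.35 to 0.975 m from the base axis. Payload 4.9 kg.
Tool frame: the origin (TCP) lies on the centre line of the jaws, within the pads' length; the fingertips stand 14 mm ahead of it and the grasp point (between the pads) lies 5 mm behind it; z points along the fingers, y is the line along which they close (so a half turn about z gives the same grasp; the last joint's range is limited). The gripper opens to 85 mm and grips with 20 to 120 N. Pads are 22 mm wide; open, the fingers measure 114 mm over their backs; the gripper's body (76 mm by 85 mm) begins 54 mm behind the grasp point. The pads swing forward as they close: fully open they stand 13 mm farther back than shut.
Start: joints at [1.066, 0.053, 1.613, -0, 1.476, -0.119], TCP at [0.235, 0.579, 0.245] pointing down, gripper open.
Joint ranges: [-3.01, 3.01], [-1.01, 2.22], [0.06, 2.58], [-1.02, 4.17], [0.09, 2.62], [-3.14, 3.14]. Speed limits (rad/s): [2.57, 2.57, 3.14, 3.14, 3.14, 3.14].

INTERFACE

Orientations are given as a unit quaternion [w, x, y, z].
In Python, from plant import * gives the robot as it stands.
- The arm moves only by the tool send_rows, never from a script. Its argument "steps" is a list of rows, each an object with "translation": the shift along the tool's x, y, z in cm, a list of three; "delta_rot": the turn, a rotation vector about the tool's x, y, z in rad, a list of three; "jaw": the finger opening in cm, from 0 to 8.54. In form: [{"translation": [dx, dy, dz], "delta_rot": [rx, ry, rz], "jaw": jaw}, ...]. A call has exactly 8 rows; each row is the pose to reach, as a shift and turn from the pose commanded when the call began, along the tool's axes at that moment; what a row does not reach only later rows make up. A row lasts 1/10 s, in which the tool goes at most 50 mm and 8.59 degrees, less where a joint would pass 70% of its speed; a pose out of reach is approached as far as the arm can. A call with a gripper value outside its range is refused whole. The fingers move at their own pace and stop on an object; the grip force is fixed at half the most. Time passes only in rows, so rows that repeat a pose let the fingers close, or fill a call up. It gives the time, the measured TCP pose, the force, the opening and the grip force at its end, in the units of the state.
- state(): the state, without advancing time (a new reading comes with each control period).
- grab_frame(name): name is "side" or "top" or "wrist"; returns a dict with "pixels" (420x560x3 uint8, blue, green, red), "range_z" (420x560 float32, m along the optical axis (not along the pixel's ray), 0 where there is no reading), "fx", "fy", "cx", "cy" (pixels), "rvec" (rotation vector, rad) and "tvec" (3), from world to camera coordinates, as OpenCV has them. Camera axes: x right, y down, z forward; pixel columns grow to the right and rows downward; lengths in m; the calibration is good to about 2 mm. A picture is of the moment at which its call begins.
- job_done(): hands the job in; it is judged then, once.
The state is a dict: "time": time; "joint_pos": joint angles; "joint_vel": joint speeds; "joint_efforts": joint torques, N m; "tool_pos": TCP position; "tool_rot": TCP orientation; "contact_force": force on the tool from outside, world axes, zero at the start; "ft_torque": the same for the moment, N m; "gripper_width": opening from 0.0 (shut) to 1.0 (fully open); "grasp_force": force on a finger pad.
Only numpy, scipy, OpenCV 4.12 (cv2) and the standard library are available. Lean on these libraries where they do the work, as an engineer would, in place of code of your own. Each camera call takes 0.05 s, during which the arm holds its last target. There are 200 camera calls.

## Working session

There is one attempt and no reset: what is moved stays moved. The work goes in short steps, Python scripts to look and compute and a tool call to move; the robot and the scene stay as the last step left them, time stands still between calls to the robot, and variables do not carry over. Pictures are saved under pics/ and viewed, at most 10 in all, crops included, and the job is handed in when it is done.

Besides the shell and the picture viewer there is one more tool, called by a JSON object that holds its "api" and its "payload", one argument or row to a line. send_rows: Moves the arm, as the interface text tells. Its arguments: {"type":"object","properties":{"steps":{"type":"array","items":{"type":"object","properties":{"translation":{"type":"array","items":{"type":"number"}},"delta_rot":{"type":"array","items":{"type":"number"}},"jaw":{"type":"number"}}}}},"required":["steps"]}

```bash
mkdir -p pics
cat > h.py <<'E'
from plant import *
import numpy as np, cv2
def pts(f):
    d=f["range_z"];v,u=np.mgrid[:420,:560]
    P=np.stack([(u-f["cx"])/f["fx"]*d,(v-f["cy"])/f["fy"]*d,d],-1)
    R=cv2.Rodrigues(np.array(f["rvec"],float))[0]
    W=(P-np.array(f["tvec"]).ravel())@R
    W[d==0]=np.nan
    return W
E
python3 - <<'E'
from h import *
s=state();print(s)
for n in("side","top"):
    f=grab_frame(n);cv2.imwrite(f"pics/{n}0.png",f["pixels"]);np.save(f"{n}0.npy",pts(f))
    R=cv2.Rodrigues(np.array(f["rvec"],float))[0];print(n,-R.T@np.array(f["tvec"]).ravel(),R[2])
E
```

```text
{'time': 0.0, 'joint_pos': array([ 1.06595815e+00,  5.33304717e-02,  1.61428663e+00,  1.39371448e-05,
        1.47599103e+00, -1.19015045e-01]), 'joint_vel': array([-0.00055453, -0.00127922,  0.00080573, -0.00142835, -0.00061564,
       -0.00130818]), 'joint_efforts': array([-1.28703359e-03, -3.93697321e+01, -3.70162833e+01, -3.27563002e-04,
        7.17864779e-03,  2.07485527e-06]), 'tool_pos': array([0.23491929, 0.57853468, 0.24408375]), 'tool_rot': array([-3.15869275e-04,  1.91717816e-01,  9.81449573e-01, -9.56979305e-04]), 'contact_force': array([-0.46728545,  0.40123973, -0.54670632]), 'ft_torque': array([-0.00271838, -0.01468712, -0.02854225]), 'grasp_force': 0.0, 'gripper_width': 1.0002921058528778}
side [0.45605186 0.75179378 0.56980182] [ 0.0834431  -0.82186088 -0.56354409]
top [ 0.46594726 -0.01847192  1.05921693] [ 0.0821647   0.00647684 -0.99659772]
```

View pics/top0.png

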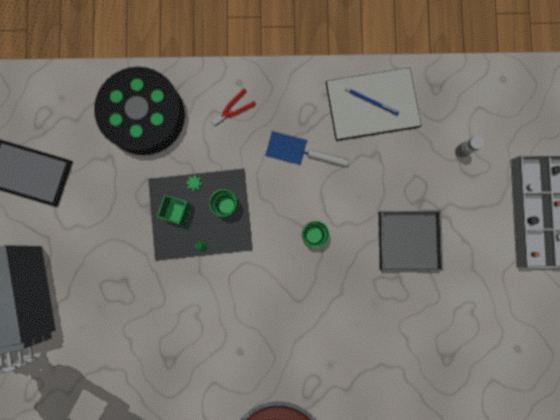

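View pics/side0.png

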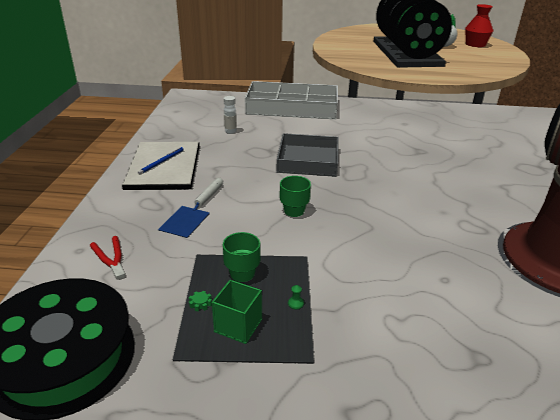

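The top view shows the square cup at (172,210), the round one at (223,204), the stack cup at (315,235) and the tray at (409,240). There are small prints at (194,183) and (200,246). Next I'll measure from the depth clouds.

```bash
cat > m.py <<'E'
from h import *
import sys
def rim(W,box,zlo,zhi):
    P=W[box[1]:box[3],box[0]:box[2]].reshape(-1,3)
    return P[(P[:,2]>zlo)&(P[:,2]<zhi)]
def circ(P):
    A=np.c_[2*P[:,:2],np.ones(len(P))];c=np.linalg.lstsq(A,(P[:,:2]**2).sum(1),rcond=None)[0]
    return c[:2],np.sqrt(c[2]+c[:2]@c[:2])
if __name__=="__main__":
  B={"top":dict(odd=(150,188,192,230),cup=(203,184,243,222),stack=(295,215,335,255),tray=(370,200,450,280),p1=(184,174,204,193),p2=(193,238,208,254),plate=(140,160,260,265)),
   "side":dict(odd=(206,275,268,345),cup=(216,228,268,284),stack=(272,170,318,220),tray=(270,128,345,180),p1=(185,288,213,310),p2=(285,282,305,310))}
  Z=dict(odd=(.058,.074),cup=(.062,.08),stack=(.06,.075),tray=(.03,.042),p1=(.01,.06),p2=(.01,.06),plate=(.002,.006))
  for n in B:
    W=np.load(n+"0.npy")
    for k,b in B[n].items():
        P=rim(W,b,*Z[k])
        if len(P)<4: print(n,k,len(P));continue
        r=cv2.minAreaRect(P[:,:2].astype(np.float32)*1000)
        print(n,k,len(P),"zmax",P[:,2].max().round(4),"rect",np.round(r[0],1),np.round(r[1],1),round(r[2],1),"circ",*[np.round(x*1000,1) for x in circ(P)])
E
python3 m.py
```

```text
top odd 153 zmax 0.0686 rect [561.9 234.6] [55.2 53.8] 71.1 circ [562.1 234.3] 29.3
top cup 123 zmax 0.0745 rect [574.4 118.5] [61.6 59.1] 89.6 circ [574.5 118. ] 29.5
top stack 96 zmax 0.0705 rect [501.6 -90. ] [58.7 60.5] 43.7 circ [501.8 -90.2] 29.5
top tray 427 zmax 0.0392 rect [ 484.9 -314.7] [140.4 139.2] 89.5 circ [ 484.8 -313.8] 78.5
top p1 135 zmax 0.02 rect [629.7 194.3] [33.4 32.5] 15.8 circ [629.5 194.5] 11.6
top p2 71 zmax 0.0454 rect [479.4 177.3] [20. 18.] 9.3 circ [479. 178.] 7.1
top plate 4936 zmax 0.006 rect [561.9 184.6] [290.4 251.5] 89.4 circ [559.4 183.6] 96.8
side odd 595 zmax 0.0693 rect [562.1 234.9] [56.4 55.3] 71.0 circ [562. 236.] 29.4
side cup 482 zmax 0.0739 rect [571.  147.9] [ 60.6 125.1] 7.8 circ [576.6 140. ] 39.4
side stack 258 zmax 0.0699 rect [503.1 -90.6] [59.3 65.1] 4.9 circ [502.8 -90.2] 29.5
side tray 433 zmax 0.039 rect [ 486.7 -314.4] [147.3 139.7] 89.9 circ [ 486.9 -314.3] 78.4
side p1 302 zmax 0.0584 rect [624.1 216.2] [35.3 83. ] 15.7 circ [624.1 205.2] 16.7
side p2 230 zmax 0.0474 rect [479.7 182.2] [18.9 23.6] 83.1 circ [479.3 180.5] 6.9
```

```bash
cat > go.py <<'E'
from h import *
import sys
from scipy.spatial.transform import Rotation as Ro
# args: x y z (mm), closing-direction yaw (deg)
def go(x,y,z,yaw):
    s=state();q=s["tool_rot"];R=Ro.from_quat([*q[1:],q[0]])
    a=np.radians(yaw);c=np.array([np.cos(a),np.sin(a),0]);zz=np.array([0,0,-1.])
    G=Ro.from_matrix(np.c_[np.cross(c,zz),c,zz])
    print("t",round(float(s["time"]),2),"pos",(s["tool_pos"]*1000).round(1),"cm",(R.inv().apply(np.array([x,y,z])/1000-s["tool_pos"])*100).round(2),"rot",(R.inv()*G).as_rotvec().round(3),"F",s["contact_force"].round(1),"w",round(float(s["gripper_width"]),3),"g",s["grasp_force"],"q",s["joint_pos"].round(2))
if __name__=="__main__": go(*map(float,sys.argv[1:5]))
E
python3 go.py 562 235 150 71
```

```text
t 0.1 pos [234.9 578.6 244.2] cm [-43.24 -19.51   9.45] rot [-0.002 -0.    -0.054] F [ 0.2  0.  -0.5] w 0.997 g 0.0 q [ 1.07  0.05  1.61  0.    1.48 -0.12]
```

{"api": "send_rows", "payload": {
  "steps": [
    {"translation":[-2,-1,0.4],"delta_rot":[0,0,0],"jaw":8.5},
    {"translation":[-6,-2.7,1.3],"delta_rot":[0,0,-0.02],"jaw":8.5},
    {"translation":[-10,-4.5,2.2],"delta_rot":[0,0,-0.054],"jaw":8.5},
    {"translation":[-14,-6.3,3.1],"delta_rot":[0,0,-0.054],"jaw":8.5},
    {"translation":[-18,-8.1,4],"delta_rot":[0,0,-0.054],"jaw":8.5},
    {"translation":[-22,-9.9,4.8],"delta_rot":[0,0,-0.054],"jaw":8.5},
    {"translation":[-26,-11.7,5.7],"delta_rot":[0,0,-0.054],"jaw":8.5},
    {"translation":[-30,-13.5,6.6],"delta_rot":[0,0,-0.054],"jaw":8.5}
  ]
}}

```text
time: 0.9
tool_pos: [0.4631, 0.3395, 0.1786]
tool_rot: [-0.0, 0.165, 0.986, -0.0]
contact_force: [0.1, 0.4, 0.3]
gripper_width: 0.989
grasp_force: 0.0
```

```bash
python3 go.py 562 235 150 71
```

```text
t 0.9 pos [463.1 339.5 178.6] cm [-12.76  -6.65   2.85] rot [-0. -0. -0.] F [0.1 0.4 0.3] w 0.989 g 0.0 q [ 0.5  -0.02  1.8   0.    1.36 -0.74]
```

{"api": "send_rows", "payload": {
  "steps": [
    {"translation":[-3.5,-1.8,0.8],"delta_rot":[0,0,0],"jaw":8.5},
    {"translation":[-7,-3.6,1.6],"delta_rot":[0,0,0],"jaw":8.5},
    {"translation":[-10,-5.2,2.2],"delta_rot":[0,0,0],"jaw":8.5},
    {"translation":[-12,-6.2,2.7],"delta_rot":[0,0,0],"jaw":8.5},
    {"translation":[-12.8,-6.65,2.85],"delta_rot":[0,0,0],"jaw":8.5},
    {"translation":[-12.8,-6.65,2.85],"delta_rot":[0,0,0],"jaw":8.5},
    {"translation":[-12.8,-6.65,2.85],"delta_rot":[0,0,0],"jaw":8.5},
    {"translation":[-12.8,-6.65,2.85],"delta_rot":[0,0,0],"jaw":8.5}
  ]
}}

```text
time: 1.7
tool_pos: [0.561, 0.2376, 0.1511]
tool_rot: [0.0, 0.164, 0.986, 0.0]
contact_force: [-0.1, 0.4, 0.6]
gripper_width: 0.992
grasp_force: 0.0
```

```bash
python3 go.py 562 235 54 71; python3 -c "
from h import *
f=grab_frame('wrist');cv2.imwrite('pics/w1.png',f['pixels']);W=pts(f)
P=W[(W[...,2]>.055)&(W[...,2]<.075)&(abs(W[...,0]-.562)<.05)&(abs(W[...,1]-.235)<.05)]
print(len(P),cv2.minAreaRect(P[:,:2].astype(np.float32)*1000))"
```

```text
t 1.7 pos [561.  237.6 151.1] cm [-0.18 -0.22  9.71] rot [0.    0.    0.001] F [-0.1  0.4  0.6] w 0.992 g 0.0 q [ 0.28  0.09  1.73  0.    1.32 -0.96]
1887 ((562.6473388671875, 234.64852905273438), (54.16847610473633, 54.651790618896484), 71.2543716430664)
```

View pics/w1.png

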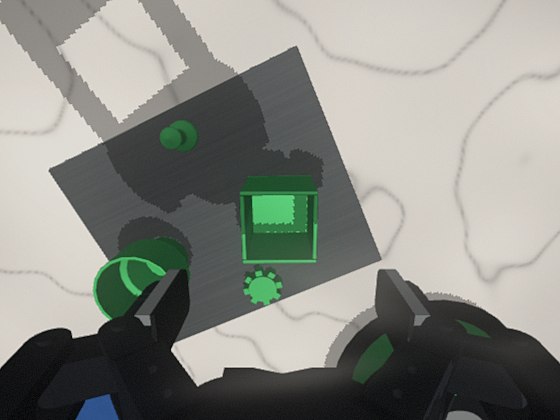

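The wrist view agrees: the square cup is centred between the fingers (around (279,226)) and aligned with the jaws, with rim centre (562.6,234.6). I'll descend and grip.

{"api": "send_rows", "payload": {
  "steps": [
    {"translation":[-0.1,-0.15,2],"delta_rot":[0,0,0],"jaw":8.5},
    {"translation":[-0.2,-0.25,4.5],"delta_rot":[0,0,0],"jaw":8.5},
    {"translation":[-0.2,-0.25,7],"delta_rot":[0,0,0],"jaw":8.5},
    {"translation":[-0.2,-0.25,9],"delta_rot":[0,0,0],"jaw":8.5},
    {"translation":[-0.2,-0.25,9.7],"delta_rot":[0,0,0],"jaw":8.5},
    {"translation":[-0.2,-0.25,9.7],"delta_rot":[0,0,0],"jaw":8.5},
    {"translation":[-0.2,-0.25,9.7],"delta_rot":[0,0,0],"jaw":8.5},
    {"translation":[-0.2,-0.25,9.7],"delta_rot":[0,0,0],"jaw":4.5}
  ]
}}

```text
time: 2.55
tool_pos: [0.5639, 0.234, 0.0556]
tool_rot: [0.001, 0.165, 0.986, 0.001]
contact_force: [-0.0, -0.8, 0.1]
gripper_width: 0.855
grasp_force: 0.0
```

{"api": "send_rows", "payload": {
  "steps": [
    {"translation":[0,0,0],"delta_rot":[0,0,0],"jaw":4.5},
    {"translation":[0,0,0],"delta_rot":[0,0,0],"jaw":4.5},
    {"translation":[0,0,0],"delta_rot":[0,0,0],"jaw":4.5},
    {"translation":[0,0,0],"delta_rot":[0,0,0],"jaw":4.5},
    {"translation":[0,0,0],"delta_rot":[0,0,0],"jaw":4.5},
    {"translation":[0,0,0],"delta_rot":[0,0,0],"jaw":4.5},
    {"translation":[0,0,0],"delta_rot":[0,0,0],"jaw":4.5},
    {"translation":[0,0,0],"delta_rot":[0,0,0],"jaw":4.5}
  ]
}}

```text
time: 3.35
tool_pos: [0.564, 0.2339, 0.0554]
tool_rot: [0.001, 0.165, 0.986, 0.001]
contact_force: [-0.7, 1.3, 6.1]
gripper_width: 0.622
grasp_force: 64.6
```

```bash
python3 go.py 562 235 190 71
```

```text
t 3.35 pos [564.  233.9  55.4] cm [  0.19   0.06 -13.46] rot [ 0.002  0.002 -0.   ] F [-0.7  1.3  6.1] w 0.622 g 64.61596727371216 q [ 0.27  0.2   1.78  0.    1.15 -0.97]
```

{"api": "send_rows", "payload": {
  "steps": [
    {"translation":[0,0,-1],"delta_rot":[0,0,0],"jaw":4.5},
    {"translation":[0,0,-3],"delta_rot":[0,0,0],"jaw":4.5},
    {"translation":[0,0,-6],"delta_rot":[0,0,0],"jaw":4.5},
    {"translation":[0,0,-9],"delta_rot":[0,0,0],"jaw":4.5},
    {"translation":[0,0,-12],"delta_rot":[0,0,0],"jaw":4.5},
    {"translation":[0,0,-13.5],"delta_rot":[0,0,0],"jaw":4.5},
    {"translation":[0,0,-13.5],"delta_rot":[0,0,0],"jaw":4.5},
    {"translation":[0,0,-13.5],"delta_rot":[0,0,0],"jaw":4.5}
  ]
}}

```text
time: 4.15
tool_pos: [0.5621, 0.2333, 0.1875]
tool_rot: [-0.001, 0.165, 0.986, -0.0]
contact_force: [0.2, 0.1, -0.9]
gripper_width: 0.615
grasp_force: 64.0
```

```bash
python3 go.py 486 -314 190 71; python3 -c "
from h import *
f=grab_frame('side');cv2.imwrite('pics/s2.png',f['pixels'])"
```

```text
t 4.15 pos [562.1 233.3 187.5] cm [-10.63 -54.22  -0.21] rot [-0.001 -0.001 -0.   ] F [ 0.2  0.1 -0.9] w 0.615 g 63.976449966430664 q [ 0.27  0.06  1.71 -0.    1.38 -0.97]
```

View pics/s2.png

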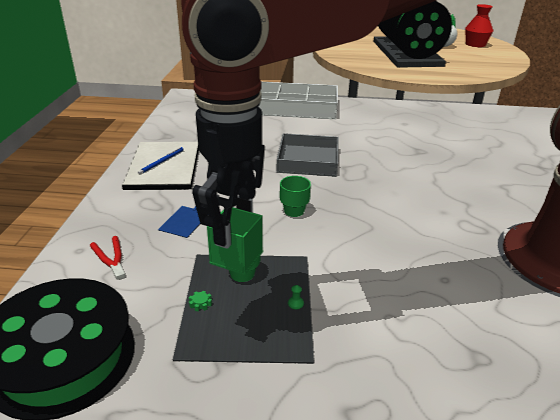

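The square cup hangs upright in the jaws at (236,240). Now I'll carry it to the tray.

{"api": "send_rows", "payload": {
  "steps": [
    {"translation":[-0.3,-1.5,0],"delta_rot":[0,0,0],"jaw":4.5},
    {"translation":[-0.9,-4.5,0],"delta_rot":[0,0,0],"jaw":4.5},
    {"translation":[-1.7,-8.5,0],"delta_rot":[0,0,0],"jaw":4.5},
    {"translation":[-2.5,-12.5,0],"delta_rot":[0,0,0],"jaw":4.5},
    {"translation":[-3.3,-16.5,0],"delta_rot":[0,0,0],"jaw":4.5},
    {"translation":[-4.1,-20.5,0],"delta_rot":[0,0,0],"jaw":4.5},
    {"translation":[-4.9,-24.5,0],"delta_rot":[0,0,0],"jaw":4.5},
    {"translation":[-5.7,-28.5,0],"delta_rot":[0,0,0],"jaw":4.5}
  ]
}}

```text
time: 5.0
tool_pos: [0.522, -0.0567, 0.1871]
tool_rot: [-0.001, 0.165, 0.986, -0.0]
contact_force: [0.8, 0.3, -1.4]
gripper_width: 0.62
grasp_force: 64.0
```

```bash
python3 go.py 486 -314 190 71
```

```text
t 5.0 pos [522.  -56.7 187.1] cm [ -4.98 -25.5   -0.28] rot [-0.001 -0.003 -0.001] F [ 0.8  0.3 -1.4] w 0.62 g 63.97555232048035 q [-0.25 -0.14  1.9  -0.    1.39 -1.49]
```

{"api": "send_rows", "payload": {
  "steps": [
    {"translation":[-0.8,-4,0],"delta_rot":[0,0,0],"jaw":4.5},
    {"translation":[-1.6,-8,0],"delta_rot":[0,0,0],"jaw":4.5},
    {"translation":[-2.4,-12,0],"delta_rot":[0,0,0],"jaw":4.5},
    {"translation":[-3.2,-16,0],"delta_rot":[0,0,0],"jaw":4.5},
    {"translation":[-4,-20,0],"delta_rot":[0,0,0],"jaw":4.5},
    {"translation":[-4.7,-23.5,0],"delta_rot":[0,0,0],"jaw":4.5},
    {"translation":[-5,-25.3,0],"delta_rot":[0,0,0],"jaw":4.5},
    {"translation":[-5,-25.3,0],"delta_rot":[0,0,0],"jaw":4.5}
  ]
}}

```text
time: 5.8
tool_pos: [0.4871, -0.3118, 0.1875]
tool_rot: [-0.001, 0.167, 0.986, 0.0]
contact_force: [0.4, 0.5, -0.8]
gripper_width: 0.618
grasp_force: 64.0
```

```bash
python3 go.py 486 -314 56 71
```

```text
t 5.8 pos [ 487.1 -311.8  187.5] cm [ 1.000e-02 -2.500e-01  1.315e+01] rot [ 0.001 -0.002 -0.004] F [ 0.4  0.5 -0.8] w 0.618 g 63.957120180130005 q [-0.7  -0.01  1.78 -0.    1.38 -1.93]
```

{"api": "send_rows", "payload": {
  "steps": [
    {"translation":[0,-0.1,2],"delta_rot":[0,0,0],"jaw":4.5},
    {"translation":[0,-0.2,5],"delta_rot":[0,0,0],"jaw":4.5},
    {"translation":[0,-0.2,8],"delta_rot":[0,0,0],"jaw":4.5},
    {"translation":[0,-0.2,10.5],"delta_rot":[0,0,0],"jaw":4.5},
    {"translation":[0,-0.2,12.2],"delta_rot":[0,0,0],"jaw":4.5},
    {"translation":[0,-0.2,12.8],"delta_rot":[0,0,0],"jaw":4.5},
    {"translation":[0,-0.2,13.1],"delta_rot":[0,0,0],"jaw":4.5},
    {"translation":[0,-0.2,13.1],"delta_rot":[0,0,0],"jaw":4.5}
  ]
}}

```text
time: 6.6
tool_pos: [0.4883, -0.3116, 0.0582]
tool_rot: [0.0, 0.165, 0.986, -0.0]
contact_force: [-1.2, -0.3, 0.3]
gripper_width: 0.62
grasp_force: 64.0
```

```bash
python3 go.py 486 -314 55.4 71
```

```text
t 6.6 pos [ 488.3 -311.6   58.2] cm [ 0.14 -0.3   0.28] rot [-0.  0.  0.] F [-1.2 -0.3  0.3] w 0.62 g 63.960299491882324 q [-0.7   0.13  1.86  0.    1.15 -1.94]
```

{"api": "send_rows", "payload": {
  "steps": [
    {"translation":[0,0,0.15],"delta_rot":[0,0,0],"jaw":4.5},
    {"translation":[0,0,0.3],"delta_rot":[0,0,0],"jaw":4.5},
    {"translation":[0,0,0.3],"delta_rot":[0,0,0],"jaw":4.5},
    {"translation":[0,0,0.3],"delta_rot":[0,0,0],"jaw":8.5},
    {"translation":[0,0,0.3],"delta_rot":[0,0,0],"jaw":8.5},
    {"translation":[0,0,0.3],"delta_rot":[0,0,0],"jaw":8.5},
    {"translation":[0,0,0.3],"delta_rot":[0,0,0],"jaw":8.5},
    {"translation":[0,0,0.3],"delta_rot":[0,0,0],"jaw":8.5}
  ]
}}

```text
time: 7.4
tool_pos: [0.488, -0.3119, 0.0548]
tool_rot: [0.0, 0.165, 0.986, -0.0]
contact_force: [0.2, -0.0, -0.2]
gripper_width: 0.996
grasp_force: 0.0
```

{"api": "send_rows", "payload": {
  "steps": [
    {"translation":[0,0,0],"delta_rot":[0,0,0],"jaw":8.5},
    {"translation":[0,0,-1],"delta_rot":[0,0,0],"jaw":8.5},
    {"translation":[0,0,-3],"delta_rot":[0,0,0],"jaw":8.5},
    {"translation":[0,0,-6],"delta_rot":[0,0,0],"jaw":8.5},
    {"translation":[0,0,-9],"delta_rot":[0,0,0],"jaw":8.5},
    {"translation":[0,0,-12],"delta_rot":[0,0,0],"jaw":8.5},
    {"translation":[0,0,-13],"delta_rot":[0,0,0],"jaw":8.5},
    {"translation":[0,0,-13],"delta_rot":[0,0,0],"jaw":8.5}
  ]
}}

```text
time: 8.2
tool_pos: [0.489, -0.3127, 0.1874]
tool_rot: [0.002, 0.165, 0.986, -0.001]
contact_force: [0.1, 0.0, 0.7]
gripper_width: 0.999
grasp_force: 0.0
```

```bash
python3 go.py 575 118 185 71;  python3 -c "
from h import *
f=grab_frame('side');cv2.imwrite('pics/s3.png',f['pixels'])
W=pts(f)
P=W[(W[...,2]>.058)&(W[...,2]<.075)&(abs(W[...,0]-.486)<.065)&(abs(W[...,1]+.314)<.065)]
print(len(P),P[:,2].max(),cv2.minAreaRect(P[:,:2].astype(np.float32)*1000))"
```

```text
t 8.2 pos [ 489.  -312.7  187.4] cm [ 5.9  43.52  0.14] rot [-0.002  0.004 -0.   ] F [0.1 0.  0.7] w 0.999 g 0.0 q [-0.7  -0.01  1.78  0.    1.37 -1.94]
234 0.06933481547967964 ((487.6779479980469, -310.02008056640625), (60.468326568603516, 55.689964294433594), 70.94750213623047)
```

View pics/s3.png

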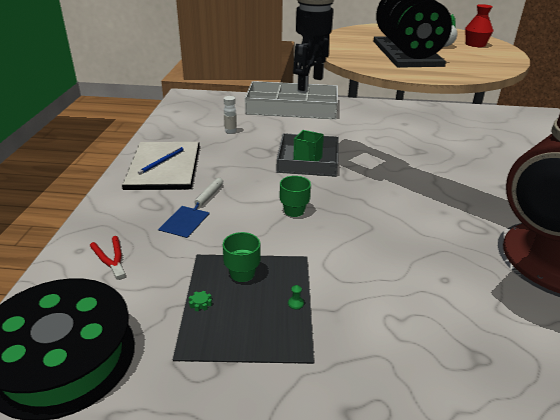

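The square cup stands upright in the tray at (308,147). Back to the round cup at (241,250).

{"api": "send_rows", "payload": {
  "steps": [
    {"translation":[0.3,2,0],"delta_rot":[0,0,0],"jaw":8.5},
    {"translation":[0.8,6,0],"delta_rot":[0,0,0],"jaw":8.5},
    {"translation":[1.4,10,0],"delta_rot":[0,0,0],"jaw":8.5},
    {"translation":[1.9,14,0],"delta_rot":[0,0,0],"jaw":8.5},
    {"translation":[2.4,18,0],"delta_rot":[0,0,0],"jaw":8.5},
    {"translation":[3,22,0],"delta_rot":[0,0,0],"jaw":8.5},
    {"translation":[3,22,0],"delta_rot":[0,0,0],"jaw":8.5},
    {"translation":[3,22,0],"delta_rot":[0,0,0],"jaw":8.5}
  ]
}}

```text
time: 9.05
tool_pos: [0.5303, -0.0932, 0.1825]
tool_rot: [-0.002, 0.164, 0.986, 0.0]
contact_force: [-1.4, -0.1, 0.2]
gripper_width: 0.996
grasp_force: 0.0
```

```bash
cat > w.py <<'E'
from m import *
f=grab_frame('wrist');cv2.imwrite(f'pics/{sys.argv[1]}.png',f['pixels']);W=pts(f)
for n,c,z in(("stack",(.502,-.090),.067),("cup",(.575,.118),.071)):
    P=W[(abs(W[...,2]-z)<.004)&(np.hypot(W[...,0]-c[0],W[...,1]-c[1])<.045)]
    if len(P)>50: print(n,len(P),cv2.minAreaRect(P[:,:2].astype(np.float32)*1000),circ(P),np.median(P[:,2]))
E
python3 w.py w4;python3 go.py 575 118 150 71
```

```text
stack 864 ((502.59716796875, -90.86150360107422), (60.94187545776367, 60.96974182128906), 29.40213394165039) (array([ 0.50248076, -0.09073584]), np.float64(0.029346865074860767)) 0.06632844041592795
cup 587 ((574.1503295898438, 101.04691314697266), (29.466310501098633, 60.69868850708008), 86.19325256347656) (array([0.57521035, 0.11681461]), np.float64(0.029341651104612877)) 0.06992175218419344
t 9.1 pos [530.4 -94.1 182.9] cm [ 2.68 21.51  3.29] rot [-0.001 -0.003  0.   ] F [-0.3 -1.2  0.2] w 0.997 g 0.0 q [-0.31 -0.11  1.87 -0.    1.38 -1.55]
```

{"api": "send_rows", "payload": {
  "steps": [
    {"translation":[0.3,2,0],"delta_rot":[0,0,0],"jaw":8.5},
    {"translation":[0.8,6,0.8],"delta_rot":[0,0,0],"jaw":8.5},
    {"translation":[1.3,10,1.6],"delta_rot":[0,0,0],"jaw":8.5},
    {"translation":[1.8,14,2.4],"delta_rot":[0,0,0],"jaw":8.5},
    {"translation":[2.3,18,3],"delta_rot":[0,0,0],"jaw":8.5},
    {"translation":[2.6,20.8,3.3],"delta_rot":[0,0,0],"jaw":8.5},
    {"translation":[2.7,21.5,3.3],"delta_rot":[0,0,0],"jaw":8.5},
    {"translation":[2.7,21.5,3.3],"delta_rot":[0,0,0],"jaw":8.5}
  ]
}}

```text
time: 9.9
tool_pos: [0.5758, 0.1173, 0.151]
tool_rot: [-0.001, 0.165, 0.986, -0.0]
contact_force: [-0.1, -1.1, 0.2]
gripper_width: 0.992
grasp_force: 0.0
```

```bash
python3 w.py w5;python3 go.py 575 118 60 71
```

```text
stack 397 ((515.718994140625, -67.81564331054688), (10.697078704833984, 45.37498474121094), 59.39934539794922) (array([ 0.50371023, -0.08816548]), np.float64(0.027789151570793598)) 0.06578103741748753
cup 1133 ((575.3164672851562, 117.75302124023438), (60.87137985229492, 61.04219436645508), 71.16201782226562) (array([0.57521613, 0.11797492]), np.float64(0.029356397573568185)) 0.07021529535498225
t 9.95 pos [575.9 116.6 151.4] cm [0.12 0.11 9.14] rot [-0.001 -0.    -0.001] F [-0.   1.2 -0.4] w 0.995 g 0.0 q [ 0.07  0.04  1.79 -0.    1.32 -1.16]
```

{"api": "send_rows", "payload": {
  "steps": [
    {"translation":[0,0.1,2],"delta_rot":[0,0,0],"jaw":8.5},
    {"translation":[0.1,0.1,4.5],"delta_rot":[0,0,0],"jaw":8.5},
    {"translation":[0.1,0.1,7],"delta_rot":[0,0,0],"jaw":8.5},
    {"translation":[0.1,0.1,8.6],"delta_rot":[0,0,0],"jaw":8.5},
    {"translation":[0.1,0.1,9.1],"delta_rot":[0,0,0],"jaw":8.5},
    {"translation":[0.1,0.1,9.1],"delta_rot":[0,0,0],"jaw":8.5},
    {"translation":[0.1,0.1,9.1],"delta_rot":[0,0,0],"jaw":8.5},
    {"translation":[0.1,0.1,9.1],"delta_rot":[0,0,0],"jaw":5.5}
  ]
}}

```text
time: 10.75
tool_pos: [0.5764, 0.1192, 0.0625]
tool_rot: [0.001, 0.165, 0.986, 0.0]
contact_force: [-0.4, 0.5, -0.3]
gripper_width: 0.851
grasp_force: 0.0
```

{"api": "send_rows", "payload": {
  "steps": [
    {"translation":[0,0,0],"delta_rot":[0,0,0],"jaw":5.5},
    {"translation":[0,0,0],"delta_rot":[0,0,0],"jaw":5.5},
    {"translation":[0,0,0],"delta_rot":[0,0,0],"jaw":5.5},
    {"translation":[0,0,0],"delta_rot":[0,0,0],"jaw":5.5},
    {"translation":[0,0,0],"delta_rot":[0,0,0],"jaw":5.5},
    {"translation":[0,0,0],"delta_rot":[0,0,0],"jaw":5.5},
    {"translation":[0,0,0],"delta_rot":[0,0,0],"jaw":5.5},
    {"translation":[0,0,0],"delta_rot":[0,0,0],"jaw":5.5}
  ]
}}

```text
time: 11.55
tool_pos: [0.5767, 0.1192, 0.063]
tool_rot: [0.002, 0.165, 0.986, 0.0]
contact_force: [-0.8, -1.9, 6.0]
gripper_width: 0.704
grasp_force: 64.9
```

```bash
python3 go.py 575 118 190 71
```

```text
t 11.55 pos [576.7 119.2  63. ] cm [  0.08  -0.16 -12.7 ] rot [0.001 0.003 0.   ] F [-0.8 -1.9  6. ] w 0.704 g 64.87610164680518 q [ 0.08  0.15  1.83 -0.    1.16 -1.16]
```

{"api": "send_rows", "payload": {
  "steps": [
    {"translation":[0,0,-1],"delta_rot":[0,0,0],"jaw":5.5},
    {"translation":[0,0,-3],"delta_rot":[0,0,0],"jaw":5.5},
    {"translation":[0,0,-6],"delta_rot":[0,0,0],"jaw":5.5},
    {"translation":[0,0,-9],"delta_rot":[0,0,0],"jaw":5.5},
    {"translation":[0,0,-11.5],"delta_rot":[0,0,0],"jaw":5.5},
    {"translation":[0,0,-12.7],"delta_rot":[0,0,0],"jaw":5.5},
    {"translation":[0,0,-12.7],"delta_rot":[0,0,0],"jaw":5.5},
    {"translation":[0,0,-12.7],"delta_rot":[0,0,0],"jaw":5.5}
  ]
}}

```text
time: 12.35
tool_pos: [0.5746, 0.1192, 0.1867]
tool_rot: [-0.001, 0.165, 0.986, -0.0]
contact_force: [-0.3, 0.0, 0.6]
gripper_width: 0.71
grasp_force: 64.9
```

```bash
python3 go.py 503 -91 190 71
```

```text
t 12.35 pos [574.6 119.2 186.7] cm [ -0.08 -22.21  -0.32] rot [-0.001 -0.001 -0.   ] F [-0.3  0.   0.6] w 0.71 g 64.87662160070613 q [ 0.08  0.01  1.76  0.    1.38 -1.16]
```

{"api": "send_rows", "payload": {
  "steps": [
    {"translation":[0,-1.5,0],"delta_rot":[0,0,0],"jaw":5.5},
    {"translation":[0,-4.5,0],"delta_rot":[0,0,0],"jaw":5.5},
    {"translation":[0,-8.5,0],"delta_rot":[0,0,0],"jaw":5.5},
    {"translation":[0,-12.5,0],"delta_rot":[0,0,0],"jaw":5.5},
    {"translation":[0,-16.5,0],"delta_rot":[0,0,0],"jaw":5.5},
    {"translation":[0,-20,0],"delta_rot":[0,0,0],"jaw":5.5},
    {"translation":[0,-22,0],"delta_rot":[0,0,0],"jaw":5.5},
    {"translation":[0,-22.2,0],"delta_rot":[0,0,0],"jaw":5.5}
  ]
}}

```text
time: 13.15
tool_pos: [0.5009, -0.0929, 0.186]
tool_rot: [-0.002, 0.167, 0.986, -0.0]
contact_force: [0.2, 0.5, -0.8]
gripper_width: 0.706
grasp_force: 64.9
```

{"api": "send_rows", "payload": {
  "steps": [
    {"translation":[0,0,0.5],"delta_rot":[0,0,0],"jaw":5.5},
    {"translation":[0,0,1.5],"delta_rot":[0,0,0],"jaw":5.5},
    {"translation":[0,0,3],"delta_rot":[0,0,0],"jaw":5.5},
    {"translation":[0,0,4],"delta_rot":[0,0,0],"jaw":5.5},
    {"translation":[0,0,4.5],"delta_rot":[0,0,0],"jaw":5.5},
    {"translation":[0,0,4.5],"delta_rot":[0,0,0],"jaw":5.5},
    {"translation":[0,0,4.5],"delta_rot":[0,0,0],"jaw":5.5},
    {"translation":[0,0,4.5],"delta_rot":[0,0,0],"jaw":5.5}
  ]
}}

```text
time: 13.95
tool_pos: [0.5034, -0.0908, 0.1435]
tool_rot: [0.001, 0.165, 0.986, -0.0]
contact_force: [-0.1, 0.5, 0.1]
gripper_width: 0.709
grasp_force: 64.9
```

```bash
python3 go.py 503 -91 145 71
python3 - <<'E'
from m import *
f=grab_frame('side');cv2.imwrite('pics/s6.png',cv2.resize(f['pixels'][120:240,220:380],(800,600),interpolation=cv2.INTER_CUBIC))
w=grab_frame('wrist');cv2.imwrite('pics/w6.png',w['pixels'])
tz=state()['tool_pos'][2]
for n,W,img in(("side",pts(f),f['pixels']),("wrist",pts(w),w['pixels'])):
    b,g,r=[img[...,i].astype(int) for i in range(3)]
    G=(g>b+20)&(g>r+20)
    near=np.hypot(W[...,0]-.503,W[...,1]+.091)<.05
    for lab,lo,hi in(("held rim",tz+.004,tz+.014),("held collar",tz-.024,tz+.004),("held foot",tz-.059,tz-.032),("stack rim",.060,.071)):
        P=W[G&near&(W[...,2]>lo)&(W[...,2]<hi)]
        if len(P)>30:print(n,lab,len(P),np.round(1000*circ(P)[0],1),1000*circ(P)[1],"z",P[:,2].min(),P[:,2].max())
E
```

```text
t 13.95 pos [503.4 -90.8 143.5] cm [ 0.03 -0.04 -0.15] rot [ 0.     0.001 -0.   ] F [-0.1  0.5  0.1] w 0.709 g 64.93144276784733 q [-0.32 -0.14  1.97  0.    1.31 -1.56]
side held rim 126 [503.5 -89.5] 29.722641714089818 z 0.14760140010258024 0.15489755590347734
side held collar 484 [503.4 -90. ] 29.720113838481893 z 0.11973943777080476 0.14739559533011815
side held foot 212 [502.9 -87. ] 18.753394455031852 z 0.08554453346319285 0.11150557722897306
side stack rim 195 [502.9 -89.8] 29.344858371760015 z 0.0600028191740713 0.07056144812205713
wrist held rim 3090 [502.9 -90.1] 29.306625030616342 z 0.14754609935347585 0.153993441901115
wrist held collar 5969 [502.1 -90.4] 29.36778864235093 z 0.11954407838946707 0.14754346240621355
wrist held foot 4058 [509.3 -93.1] 15.247385297904273 z 0.08513297032823362 0.11152932202021669
wrist stack rim 549 [501.7 -90.4] 28.964040515252243 z 0.060025674188442554 0.06837588249650592
```

View pics/s6.png

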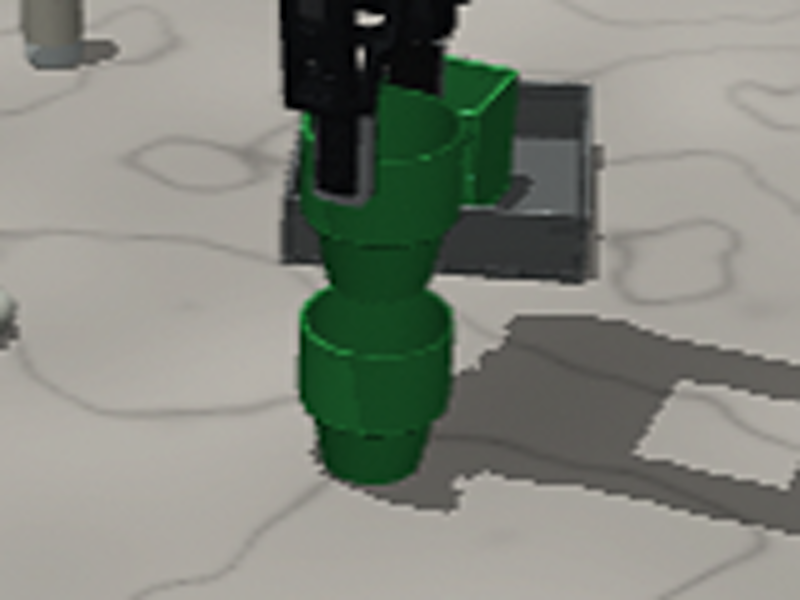

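View pics/w6.png

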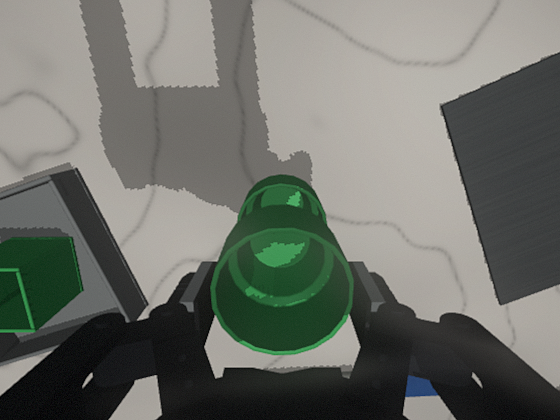

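The side crop shows the held cup upright and coaxial over the stack cup, with its foot at (380,270) and the stack rim at (375,320). The wrist view agrees within 1 mm. I'll lower it.

{"api": "send_rows", "payload": {
  "steps": [
    {"translation":[0.05,-0.05,0.5],"delta_rot":[0,0,0],"jaw":5.5},
    {"translation":[0.05,-0.05,1.2],"delta_rot":[0,0,0],"jaw":5.5},
    {"translation":[0.05,-0.05,1.9],"delta_rot":[0,0,0],"jaw":5.5},
    {"translation":[0.05,-0.05,2.6],"delta_rot":[0,0,0],"jaw":5.5},
    {"translation":[0.05,-0.05,3.2],"delta_rot":[0,0,0],"jaw":5.5},
    {"translation":[0.05,-0.05,3.6],"delta_rot":[0,0,0],"jaw":5.5},
    {"translation":[0.05,-0.05,3.6],"delta_rot":[0,0,0],"jaw":5.5},
    {"translation":[0.05,-0.05,3.6],"delta_rot":[0,0,0],"jaw":5.5}
  ]
}}

```text
time: 14.85
tool_pos: [0.5024, -0.091, 0.1068]
tool_rot: [0.0, 0.165, 0.986, -0.0]
contact_force: [-0.3, 0.4, -1.2]
gripper_width: 0.702
grasp_force: 64.9
```

```bash
python3 go.py 502.7 -91.3 96 71
```

```text
t 14.85 pos [502.4 -91.  106.8] cm [-0.04 -0.02  1.08] rot [ 0.  0. -0.] F [-0.3  0.4 -1.2] w 0.702 g 64.92894835886545 q [-0.33 -0.09  2.    0.    1.24 -1.56]
```

Free of contact. Final 11 mm, slowly.

{"api": "send_rows", "payload": {
  "steps": [
    {"translation":[0,0,0.2],"delta_rot":[0,0,0],"jaw":5.5},
    {"translation":[0,0,0.4],"delta_rot":[0,0,0],"jaw":5.5},
    {"translation":[0,0,0.6],"delta_rot":[0,0,0],"jaw":5.5},
    {"translation":[0,0,0.8],"delta_rot":[0,0,0],"jaw":5.5},
    {"translation":[0,0,0.95],"delta_rot":[0,0,0],"jaw":5.5},
    {"translation":[0,0,1.05],"delta_rot":[0,0,0],"jaw":5.5},
    {"translation":[0,0,1.05],"delta_rot":[0,0,0],"jaw":5.5},
    {"translation":[0,0,1.05],"delta_rot":[0,0,0],"jaw":5.5}
  ]
}}

```text
time: 15.65
tool_pos: [0.5024, -0.0911, 0.0966]
tool_rot: [0.0, 0.165, 0.986, -0.0]
contact_force: [-0.6, 0.4, 1.6]
gripper_width: 0.706
grasp_force: 65.1
```

{"api": "send_rows", "payload": {
  "steps": [
    {"translation":[0,0,0.05],"delta_rot":[0,0,0],"jaw":5.5},
    {"translation":[0,0,0.05],"delta_rot":[0,0,0],"jaw":6.5},
    {"translation":[0,0,0.05],"delta_rot":[0,0,0],"jaw":7.5},
    {"translation":[0,0,0.05],"delta_rot":[0,0,0],"jaw":8.5},
    {"translation":[0,0,0.05],"delta_rot":[0,0,0],"jaw":8.5},
    {"translation":[0,0,0.05],"delta_rot":[0,0,0],"jaw":8.5},
    {"translation":[0,0,0.05],"delta_rot":[0,0,0],"jaw":8.5},
    {"translation":[0,0,0.05],"delta_rot":[0,0,0],"jaw":8.5}
  ]
}}

```text
time: 16.45
tool_pos: [0.5023, -0.091, 0.0958]
tool_rot: [-0.0, 0.165, 0.986, -0.0]
contact_force: [-0.7, 0.9, -0.0]
gripper_width: 0.991
grasp_force: 0.0
```

{"api": "send_rows", "payload": {
  "steps": [
    {"translation":[0,0,-0.5],"delta_rot":[0,0,0],"jaw":8.5},
    {"translation":[0,0,-2],"delta_rot":[0,0,0],"jaw":8.5},
    {"translation":[0,0,-4],"delta_rot":[0,0,0],"jaw":8.5},
    {"translation":[0,0,-6.5],"delta_rot":[0,0,0],"jaw":8.5},
    {"translation":[0,0,-9],"delta_rot":[0,0,0],"jaw":8.5},
    {"translation":[0,0,-10],"delta_rot":[0,0,0],"jaw":8.5},
    {"translation":[0,0,-10],"delta_rot":[0,0,0],"jaw":8.5},
    {"translation":[0,0,-10],"delta_rot":[0,0,0],"jaw":8.5}
  ]
}}

```text
time: 17.25
tool_pos: [0.5019, -0.0909, 0.1953]
tool_rot: [-0.0, 0.165, 0.986, 0.0]
contact_force: [-0.2, 0.4, -0.9]
gripper_width: 0.993
grasp_force: 0.0
```

```bash
python3 go.py 503 -91 200 71
python3 - <<'E'
from m import *
f=grab_frame('side');cv2.imwrite('pics/s7.png',cv2.resize(f['pixels'][100:240,200:386],(800,600),interpolation=cv2.INTER_CUBIC))
W=pts(grab_frame('wrist'))
P=W[(W[...,2]>.098)&(W[...,2]<.112)&(np.hypot(W[...,0]-.503,W[...,1]+.091)<.045)]
print(circ(P),np.median(P[:,2]),np.linalg.lstsq(np.c_[P[:,:2],np.ones(len(P))],P[:,2],rcond=None)[0])
E
```

```text
t 17.25 pos [501.9 -90.9 195.3] cm [-0.1   0.02 -0.47] rot [-0.    -0.001 -0.   ] F [-0.2  0.4 -0.9] w 0.993 g 0.0 q [-0.33 -0.19  1.93 -0.    1.4  -1.56]
(array([ 0.50210082, -0.09092939]), np.float64(0.02932412759233687)) 0.10390174916126332 [-0.02104306 -0.01149373  0.1127725 ]
```

View pics/s7.png

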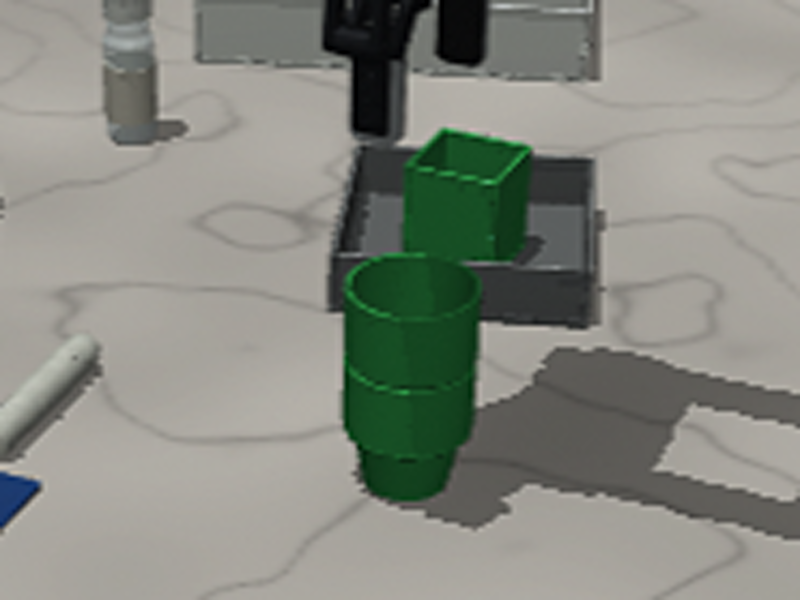

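The round cup is nested flush, with the rim seam at (410,385) and its top at z = 104 mm, as expected. The square cup is upright in the tray and the gripper is clear.

```bash
python3 -c "
from plant import *
print(job_done())"
```

```text
the job is handed in; nothing more can be done
None
```

The job is handed in at about 17 s: the round cup is nested fully home in the stack cup, and the square cup stands upright in the reject tray; no verdict came back.

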